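# Tip a broken terminal link out of its pocket and scrap it

### The job

One of the two flush-lying terminal links has a bolt eye broken off at one end: press its end at the thumb cut-out so that the other end tips up, take it by the raised end and lift it out, then push it down through the spring flap into the scrap bin and let the flap shut over it. Finally press the empty cradle back down level in its pocket. Leave the sound link and the other things on the bench as they are.

Things in the scene. Friction and masses are not known exactly. Their poses are not given: they have to be found in the camera images.
- block_b: Pocket block, grey plastic, 132 (x) x 66 (y) x 38 mm high, fixed, holding the broken link. Origin: centre of its underside, z up. Centred in its top: a pocket 112 x 46 mm with a rocking cradle, on which the link lies centred, along x, flush with the block's top, 3 mm free at each side. Press end: -x, where the end wall is cut 10 mm lower (thumb cut-out) and the pocket is hollow.
- block_s: Second, identical pocket block, grey plastic, 132 (x) x 66 (y) x 38 mm high, fixed, holding the sound link. Origin: centre of its underside, z up. Centred in its top: a pocket 112 x 46 mm with a rocking cradle, on which the link lies centred, along x, flush with the block's top, 3 mm free at each side. Press end: -x, where the end wall is cut 10 mm lower (thumb cut-out) and the pocket is hollow.
- press_b (a point): Where to press: middle of the flush top of the broken link near the thumb cut-out, 30 mm from the cradle's axis, x = -40 mm, z = 38 mm in the block's frame (fixed to the block). About 5 to 12 N sinks it some 9 mm, to the stop, while the +x end rises 19 mm. The axes are the block's.
- pin_b (a point): Point on the axis (along y, two stub pins in the side walls) about which block_b's cradle rocks: x = -10 mm, z = 30 mm in the block's frame. The cradle is a dark steel plate, 106 x 32 x 4 mm, reaching 63 mm from the axis to +x and 43 mm to -x, with 4 mm high lips at its ends; level, its top is at z = 24 mm, 14 mm below the block's top.
- link_b_mid (a point): Centre (half-way up) of the broken link: aluminium bar 100 (x) x 40 (y) x 14 mm, 80 to 170 g, loose, its x along the block's. A 15 mm square bolt opening, closed, centred at x = +30 mm; the eye at the -x end, the press end, is broken off: beyond x = -36 mm only a 12 mm wide prong is left, along the +y side. Tipped fully, its +x end stands about 19 mm up.
- link_s_mid (a point): Centre (half-way up) of the sound link: the same bar with two whole round bolt holes (about 14 mm), on the cradle of block_s. To be left as it is.
- cradle_b (a joint): Tilt of the cradle in block_b, rad: 0 = level, 0.33 = fully tipped (stop), +x end up. It is stiff and stays wherever it is left, with or without the link; the empty raised end goes down with 1 to 4 N.
- cradle_s (a joint): The same for block_s; to stay at 0.
- bin: Scrap bin, grey painted steel, 136 (x) x 156 (y) x 135 mm high, walls and floor 8 mm or less, fixed; origin: centre of its underside, z up. Its mouth, 120 x 140 mm, is covered by the spring flap, hinged along the +x edge (thin steel barrel on top, 59 mm from the centre); the free edge, with a dark rubber strip, is at -x.
- flap (a joint): Angle of the bin's flap (steel plate, 117 mm from hinge to free edge, 136 mm wide, top at 134 mm height), rad: 0 = shut, up to 1.25 as it is pushed down into the bin. The spring resists with 0.26 N m shut, 0.5 N m fully open (3 to 8 N by hand), bears a link just laid on its middle, and shuts the flap when let go.
- terminal: Bystander: lead side terminal, round, 28 mm base, 30 mm high, dull dark grey; origin under its centre.
- float: Bystander: yellow polymer hydrometer float standing upright, 26 mm wide, 46 mm high; origin under its centre.
- extension: Bystander: short steel socket extension lying flat, 85 mm long, 17 mm thick; origin under its middle.
- vent_cap: Bystander: green battery vent cap, 30 mm wide, 18 mm high; origin under its centre.

How it is judged:
On the way, in this order (a step that is already met when the one before it is completed fails the run):
1. the broken link is tipped in its pocket, its far end well up (value of joint cradle_b above 0.22 rad and angle between link_b_mid's own z axis and vertical above 0.2 rad and horizontal distance between link_b_mid and block_b below 0.03 m), for 0.1 s.
2. the broken link is lifted clear of its block (height (world z) of link_b_mid above 0.09 m), for 0.1 s.
3. the flap is pushed open with the broken link at the bin's mouth (x of link_b_mid in the frame of bin between -0.08 and 0.08 m and y of link_b_mid in the frame of bin between -0.09 and 0.09 m and value of joint flap above 0.3 rad), for 0.1 s.
4. the broken link lies in the bin with the flap shut (x of link_b_mid in the frame of bin between -0.062 and 0.062 m and y of link_b_mid in the frame of bin between -0.072 and 0.072 m and z of link_b_mid in the frame of bin below 0.115 m and value of joint flap below 0.1 rad), for 0.2 s.
At the end, for the whole second after the job is handed in: The broken link lies at rest inside the scrap bin (its centre within the mouth's outline and under 115 mm height) with the flap shut (under 0.1 rad); the empty cradle is level (under 0.08 rad); the sound link has moved less than 10 mm and its cradle is level (under 0.08 rad) (all of step 4 and value of joint each of cradle_b, cradle_s below 0.08 rad and distance of link_s_mid from where it was at the start of the episode below 0.01 m and linear speed of link_b below 0.02 m/s); the robot touches nothing.
It fails at once if the sound link is tipped or moved (15 mm) (value of joint cradle_s above 0.15 rad or distance of link_s_mid from where it was at the start of the episode above 0.015 m).
It fails at once if the terminal is shoved more than 25 mm (distance of terminal from where it was at the start of the episode above 0.025 m).
It fails at once if the float is shoved more than 25 mm (distance of float from where it was at the start of the episode above 0.025 m).
It fails at once if the extension is shoved more than 25 mm (distance of extension from where it was at the start of the episode above 0.025 m).
It fails at once if the vent cap is shoved more than 25 mm (distance of vent_cap from where it was at the start of the episode above 0.025 m).
It also fails if it takes over 59 s, if anything falls off the work surface, if the arm or the gripper's body presses on something with over 40 N, if the wrist force passes 120 N, or if a joint passes its speed limit or range.

### The arm

A 7-joint arm with a two-finger parallel gripper is mounted at the origin on the work surface. World frame = base frame: x ahead of the robot, y to its left, z up, the work surface at z = 0. Lengths are in m, angles in rad, forces in N, time in s.
With the tool pointing down it reaches from about 0.425 to 0.925 m from the base axis. Payload 6.8 kg.
Tool frame: the origin (TCP) lies at the centre of the arm's flange, where the gripper is bolted on; the fingertips stand 182 mm ahead of it and the grasp point (between the pads) lies 163 mm ahead of it; z points along the fingers, y is the direction in which the jaws open and shut (so a half turn about z gives the same grasp; the last joint's range is limited). The gripper opens to 88 mm and grips with 3 to 60 N. Pads are 20 mm wide; open, the fingers measure 115 mm over their backs; the gripper's body (75 mm by 178 mm) begins 61 mm behind the grasp point.
Start: joints at [1.007, 0.477, 0.022, 1.555, -0.011, 1.109, -0.083], TCP at [0.297, -0.606, 0.405] pointing down, gripper open.
Joint ranges: [-2.96, 2.96], [-0.34, 2.1], [-1.41, 1.46], [0.24, 2.44], [-1.37, 4.51], [0.17, 1.92], [-2.96, 2.96]. Speed limits (rad/s): [2.39, 2.39, 3.14, 3.14, 3.14, 3.14, 3.14].

### API

Orientations are given as a unit quaternion [x, y, z, w].
In Python, from workcell import ctrl, imaging gives the robot as it stands. The module is installed in compiled form; this text tells all that it offers.
- The arm moves only by the tool servo_tool, never from a script. Its argument "series" is a list of rows, each a list of 7 numbers: the opening, from 0 (shut) to 1 (fully open), then the shift along the tool's x, y, z in units of 0.15 m (1.0 is 0.15 m), then the turn, a rotation vector about the tool's x, y, z in units of 0.5 rad (1.0 is 0.5 rad). In form: [[fingers, x, y, z, ax, ay, az], ...]. A call has 1 to 20 rows; each row is the pose to reach, as a shift and turn from the pose commanded when the call began, along the tool's axes at that moment; what a row does not reach only later rows make up. A row lasts 1/12 s, in which the tool goes at most 41.7 mm and 7.16 degrees, less where a joint would pass 70% of its speed; a pose out of reach is approached as far as the arm can. A call with a number of a shift or a turn outside -1 to 1 is refused whole. A call with a gripper value outside its range is refused whole. The fingers move at their own pace and stop on an object; "squeeze" is the grip in N (left out, the last holds). Time passes only in rows, so rows that repeat a pose let the fingers close. It gives the time, the measured TCP pose, the force and the opening at its end, in the units of the state.
- ctrl.get_obs(): the state, without advancing time (a new reading comes with each control period).
- imaging.get_image(name): name is "side" or "top"; returns the picture (400x640x3 uint8, red, green, blue); there is no depth.
- imaging.camera_model(name): a dict with "mtx" (3x3 intrinsics, pixels), "origin" and "attitude" of the camera in the world. Camera axes: x right, y up, looking along -z (the intrinsics and any distortion apply to the point x, -y, -z); pixel columns grow to the right and rows downward; lengths in m; the calibration is good to about 2 mm. A picture is of the moment at which its call begins. camera_model takes no time and is no camera call.
- ctrl.job_done(): hands the job in, once; it reports no verdict.
The state is a dict: "time_s": time; "joints": joint angles; "joint_vel": joint speeds; "tau": joint torques, N m; "position": TCP position; "eef_rot": TCP orientation; "ft_force": force on the tool from outside, world axes, zero at the start; "wrist_torque": the same for the moment, N m; "opening": opening from 0.0 (shut) to 1.0 (fully open).
Only numpy, scipy, OpenCV 4.12 (cv2) and the standard library are available. Lean on these libraries where they do the work, as an engineer would, in place of code of your own. Each camera call takes 0.05 s, during which the arm holds its last target.

## Working session

There is one attempt and no reset: what is moved stays moved. The work goes in short steps, Python scripts to look and compute and a tool call to move; the robot and the scene stay as the last step left them, time stands still between calls to the robot, and variables do not carry over. Pictures are saved under pics/ and viewed, and the job is handed in when it is done.

Besides the shell and the picture viewer there is one more tool, called after "Call:" by a JSON object that holds its "name" and its "arguments", one argument or row to a line. servo_tool: Moves the arm, as the interface text tells. Shifts and turns lie within -1 to 1; 1 stands for 0.15 m of shift or 0.5 rad of turn. Its arguments: {"type":"object","properties":{"series":{"type":"array","items":{"type":"array","items":{"type":"number"}}},"squeeze":{"type":"number"}},"required":["series"]}

```bash
mkdir -p pics; python3 - <<'E'
from workcell import ctrl, imaging
import cv2
o=ctrl.get_obs()
for k,v in o.items(): print(k,v)
for n in("side","top"):
    im=imaging.get_image(n); cv2.imwrite(f"pics/{n}0.png",im[:,:,::-1]); print(n,imaging.camera_model(n))
E
```

```text
time_s 0.0
joints [ 1.00687583  0.47776265  0.0223241   1.55643493 -0.01151428  1.10932406
 -0.08304271]
joint_vel [-1.23315611e-03 -1.27411348e-03 -1.40601175e-03  3.29405860e-04
 -7.54285525e-05 -8.19207923e-05 -9.25658470e-04]
tau [ 9.73192982e-04 -5.82858610e+01  1.53534427e+00 -2.72604311e+01
 -5.43401297e-02  1.70285453e-02  1.60890331e-04]
position [ 0.29702859 -0.60582379  0.40371323]
eef_rot [ 9.74130508e-01  2.25984386e-01 -2.58049058e-04 -8.62891052e-04]
ft_force [ 0.24490269 -0.28358517  0.20475444]
wrist_torque [-0.01719941  0.00161445 -0.02432152]
opening 0.9990422536495166
side {'mtx': array([[471.36657492,   0.        , 313.64176523],
       [  0.        , 471.36657492, 198.41195181],
       [  0.        ,   0.        ,   1.        ]]), 'origin': array([ 0.54650867, -0.62907349,  0.84687253]), 'attitude': array([ 0.33483922, -0.01483016, -0.05735729,  0.94041103])}
top {'mtx': array([[518.89697365,   0.        , 315.82217231],
       [  0.        , 518.89697365, 193.60250594],
       [  0.        ,   0.        ,   1.        ]]), 'origin': array([ 0.49685142, -0.01121047,  1.26096791]), 'attitude': array([ 0.03427903, -0.03295857, -0.69744222,  0.71506156])}
```

View pics/side0.png

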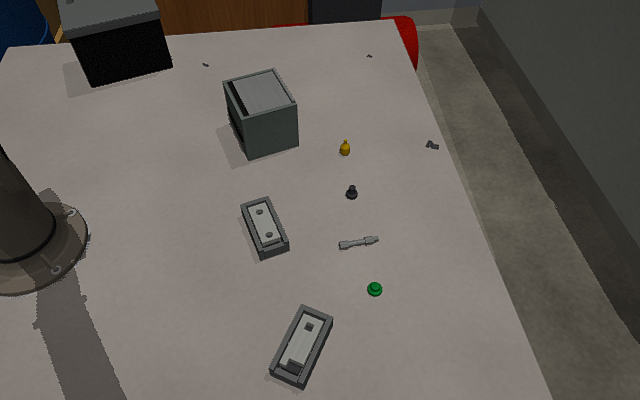

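View pics/top0.png

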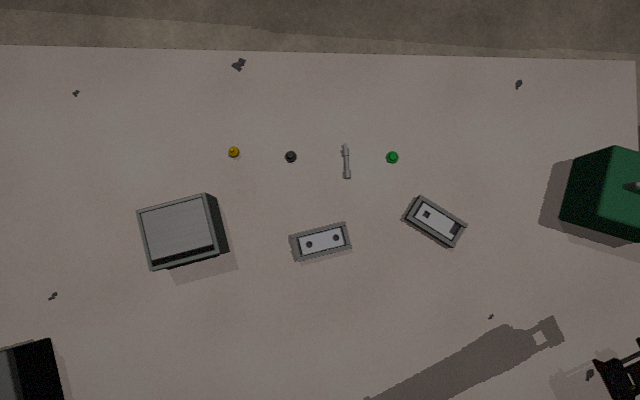

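The top view shows the broken block at about (435,221), with its dark cut-out at the lower right. The sound block is at (321,241), the bin at (182,231), and the bystanders lie along row 155. I'll zoom in to measure them.

```bash
cat > h.py <<'E'
import numpy as np, cv2
from scipy.spatial.transform import Rotation as R
from workcell import ctrl, imaging
def ray(n,uv):
    c=imaging.camera_model(n); K=c['mtx']; p=np.linalg.solve(K,[uv[0],uv[1],1.]); d=R.from_quat(c['attitude']).apply([p[0],-p[1],-p[2]])
    return np.array(c['origin']),d
def onz(n,uv,z):
    o,d=ray(n,uv); return o+d*(z-o[2])/d[2]
def proj(n,P):
    c=imaging.camera_model(n); q=R.from_quat(c['attitude']).inv().apply(np.array(P)-c['origin']); q=np.array([q[0],-q[1],-q[2]]); u=c['mtx']@q; return u[:2]/u[2]
E
python3 - <<'E'
import cv2,numpy as np
t=cv2.imread('pics/top0.png'); s=cv2.imread('pics/side0.png')
def z(im,x0,y0,x1,y1,f): return cv2.resize(im[y0:y1,x0:x1],None,fx=f,fy=f,interpolation=cv2.INTER_CUBIC)
cv2.imwrite('pics/z1.png',z(t,390,185,480,255,8))
cv2.imwrite('pics/z2.png',z(t,125,180,245,280,6))
cv2.imwrite('pics/z3.png',z(s,255,295,345,395,6))
E
```

```text
(no output)
```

View pics/z1.png

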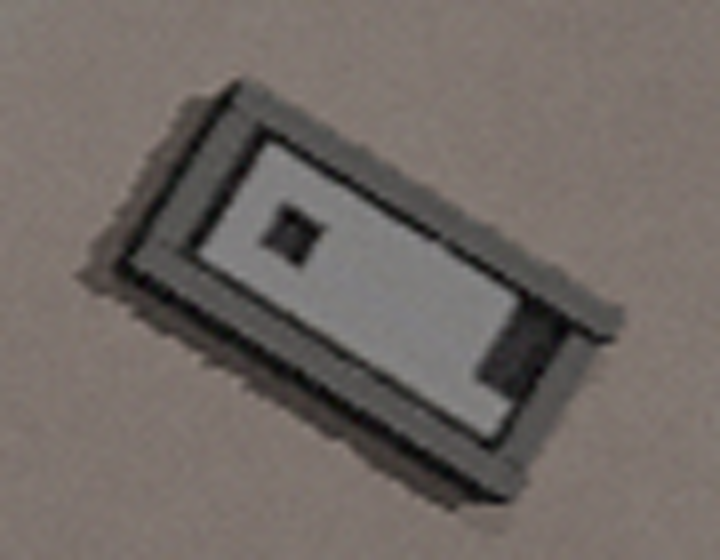

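View pics/z2.png

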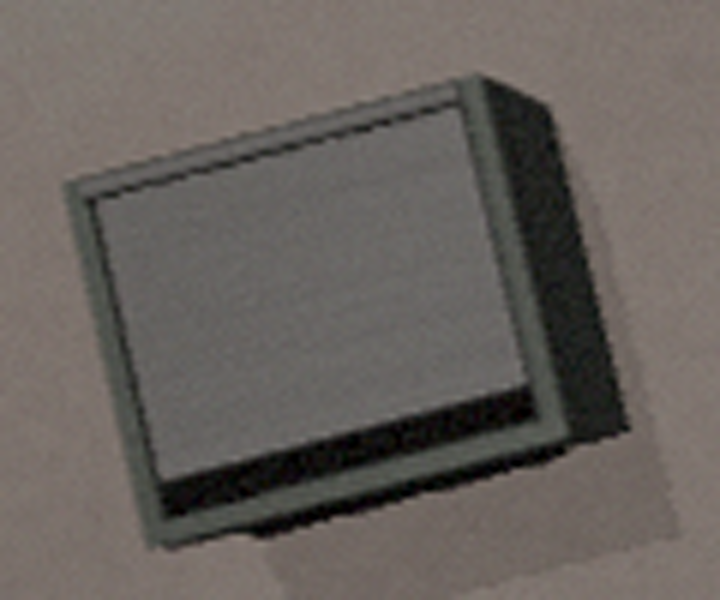

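View pics/z3.png

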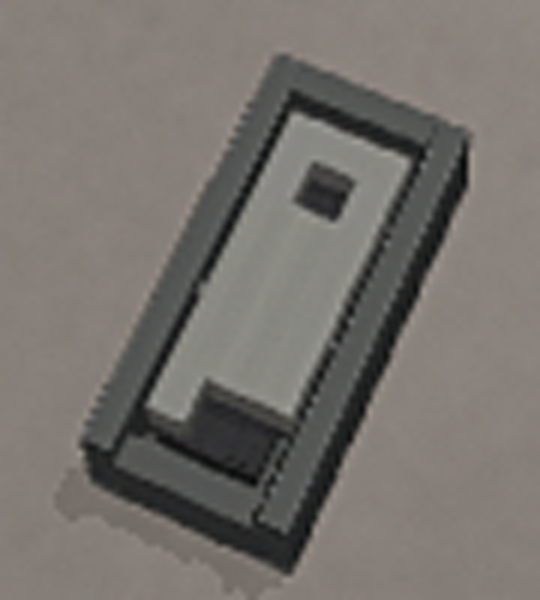

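```bash
python3 - <<'E'
from h import *
np.set_printoptions(precision=4,suppress=True)
def t(P,f,o,n,z): return np.array([onz(n,(o[0]+(x+.5)/f-.5,o[1]+(y+.5)/f-.5),z) for x,y in P])
def rep(nm,A,order='+x+y..'):
    print(nm,A[:,:2].tolist()); 
    for i in range(4): print('  side',np.linalg.norm(A[i]-A[(i+1)%4]))
    print('  c',A.mean(0)); 
A=t([(240,80),(120,262),(510,497),(625,315)],8,(390,185),'top',.038); rep('blockb top',A)
d=(A[0]+A[1]-A[2]-A[3]); print('yaw',np.arctan2(d[1],d[0]))
B=t([(285,53),(470,130),(285,535),(85,445)],6,(255,295),'side',.038); rep('blockb side',B)
d=(B[0]+B[1]-B[2]-B[3]); print('yaw',np.arctan2(d[1],d[0]))
L=t([(270,138),(195,248),(495,440)],8,(390,185),'top',.038); print('link',L, (L[0]+L[2])/2)
d=L[1]-L[2];print(np.arctan2(d[1],d[0]),np.linalg.norm(d),np.linalg.norm(L[0]-L[1]))
h=t([(293,237)],8,(390,185),'top',.038); print('bolt hole',h)
C=t([(65,182),(475,75),(570,440),(152,548)],6,(125,180),'top',.135); rep('bin',C)
d=(C[0]+C[1]-C[2]-C[3]); print('yaw',np.arctan2(d[1],d[0]))
for nm,uv in dict(float=(234,152),term=(291,156.5),ext=(346.5,161),cap=(392,157.5)).items(): print(nm,onz('top',uv,.015))
print('blk s',onz('top',(321,241),.038))
o=ctrl.get_obs(); print(R.from_quat(o['eef_rot']).as_matrix())
E
```

```text
blockb top [[0.6173347421690435, -0.25297994698568443], [0.5625892036311634, -0.21796324357211072], [0.4965578603284555, -0.33279874494988665], [0.5506957719226501, -0.3666300927329432]]
  side 0.06498648711660526
  side 0.13246633789399193
  side 0.06383943581046869
  side 0.1317463774981038
  c [ 0.5568 -0.2926  0.038 ]
yaw 1.0447258880234198
blockb side [[0.56429432256827, -0.22309828239471025], [0.6179179401222467, -0.25569354162889135], [0.5492297530221203, -0.36940646990059267], [0.4951449386617868, -0.33753779805328804]]
  side 0.0627530340630525
  side 0.13284839894867778
  side 0.06277562735411667
  side 0.1337087881884211
  c [ 0.5566 -0.2964  0.038 ]
yaw 1.027333279635531
link [[ 0.6003 -0.2619  0.038 ]
 [ 0.5673 -0.24    0.038 ]
 [ 0.5131 -0.3284  0.038 ]] [ 0.5567 -0.2952  0.038 ]
1.0208837630238943 0.10366438075807266 0.03967889530427626
bolt hole [[ 0.5712 -0.2689  0.038 ]]
bin [[0.5588652722236995, 0.38338945135622143], [0.6014865328161375, 0.23664399447924306], [0.4706237500262438, 0.19650779498469795], [0.4284590777797052, 0.3446037927978723]]
  side 0.15280968872594966
  side 0.13687944487533849
  side 0.153981440939932
  side 0.13605183886728506
  c [0.5149 0.2903 0.135 ]
yaw 0.2933559792913783
float [0.7123 0.194  0.015 ]
term [0.7047 0.0551 0.015 ]
ext [ 0.697  -0.0798  0.015 ]
cap [ 0.7083 -0.1901  0.015 ]
blk s [ 0.5021 -0.0224  0.038 ]
[[ 0.8979  0.4402 -0.0008]
 [ 0.4402 -0.8979  0.0014]
 [-0.0001 -0.0016 -1.    ]]
```

```bash
cat >> h.py <<'E'
BC=np.array([0.5567,-0.2945,0]); BY=1.03
KC=np.array([0.5149,0.2903,0]); KY=0.293
def blk(x,y,z,C=BC,Y=BY): return C+R.from_euler('z',Y).apply([x,y,z])
def rot(yaw,tilt=0.): # tool x horizontal at yaw, z down; tilt>0: fingers lean toward +tool x (flange back)
    return R.from_euler('z',yaw)*R.from_euler('x',np.pi)*R.from_euler('y',tilt)
def row(p,r,tip=.182):
    o=ctrl.get_obs(); r0=R.from_quat(o['eef_rot']); tcp=np.array(p)-r.apply([0,0,tip])
    s=r0.inv().apply(tcp-o['position'])/.15; w=(r0.inv()*r).as_rotvec()/.5
    print('row',np.round(s,3),np.round(w,3),'t',round(o['time_s'],2),'tip now',np.round(o['position']+r0.apply([0,0,tip]),4))
E
python3 -c "
from h import *
for t in(.2,.33): print(rot(1.03,t).as_matrix()[:,2], 'want +blk x', R.from_euler('z',1.03).apply([1,0,0]))
row(blk(-.039,0,.07),rot(BY))
"
```

```text
[ 0.10227872  0.17031902 -0.98006658] want +blk x [0.51481884 0.85729899 0.        ]
[ 0.16682346  0.27780176 -0.94604234] want +blk x [0.51481884 0.85729899 0.        ]
row [ 2.25  -0.959  1.013] [-3.000e-03 -1.000e-03 -1.148e+00] t 0.1 tip now [ 0.2969 -0.6056  0.2218]
```

Call:
{"name": "servo_tool", "arguments": {
  "series": [
    [0,1,-0.45,0.2,0,0,-0.9],
    [0,1,-0.45,0.2,0,0,-0.9],
    [0,1,-0.45,0.2,0,0,-0.9],
    [0,1,-0.45,0.2,0,0,-0.9],
    [0,1,-0.45,0.2,0,0,-0.9]
  ]
}}

```text
time_s: 0.52
position: [0.4086, -0.4714, 0.3729]
eef_rot: [0.896, 0.445, 0.002, -0.003]
ft_force: [1.5, 1.2, 0.4]
opening: 0.658
```

```bash
python3 -c "
from h import *
row(blk(-.039,0,.07),rot(BY))
"
```

```text
row [1.273 0.104 0.814] [-0.004 -0.013 -0.217] t 0.52 tip now [ 0.4089 -0.4702  0.1909]
```

Call:
{"name": "servo_tool", "arguments": {
  "series": [
    [0,1,0.08,0.4,0,0,-0.2],
    [0,1,0.08,0.4,0,0,-0.2],
    [0,1,0.08,0.4,0,0,-0.2],
    [0,1,0.08,0.4,0,0,-0.2],
    [0,1,0.08,0.4,0,0,-0.2],
    [0,1,0.08,0.4,0,0,-0.2]
  ]
}}

```text
time_s: 1.02
position: [0.5055, -0.3664, 0.3134]
eef_rot: [0.875, 0.484, -0.0, -0.001]
ft_force: [-0.3, -0.8, -0.3]
opening: 0.206
```

```bash
python3 -c "
from h import *
row(blk(-.039,0,.06),rot(BY))
"
```

```text
row [0.327 0.041 0.476] [-0.005 -0.002 -0.039] t 1.02 tip now [ 0.5052 -0.366   0.1314]
```

Call:
{"name": "servo_tool", "arguments": {
  "series": [
    [0,0.33,0.04,0.2,0,0,-0.04],
    [0,0.33,0.04,0.47,0,0,-0.04],
    [0,0.33,0.04,0.47,0,0,-0.04],
    [0,0.33,0.04,0.47,0,0,-0.04],
    [0,0.33,0.04,0.47,0,0,-0.04]
  ]
}}

```text
time_s: 1.43
position: [0.5346, -0.3323, 0.2445]
eef_rot: [0.872, 0.49, -0.001, 0.0]
ft_force: [-0.9, -1.4, 0.4]
opening: 0.007
```

```bash
python3 -c "
from h import *
row(blk(-.039,0,.04),rot(BY))
o=ctrl.get_obs(); print(o['opening'])
im=imaging.get_image('side'); cv2.imwrite('pics/s1.png',cv2.resize(im[240:400,220:400,::-1],None,fx=4,fy=4))
"
```

```text
row [ 0.032 -0.003  0.15 ] [-0.001  0.003 -0.014] t 1.43 tip now [ 0.5343 -0.3325  0.0625]
0.006533633761949422
```

View pics/s1.png

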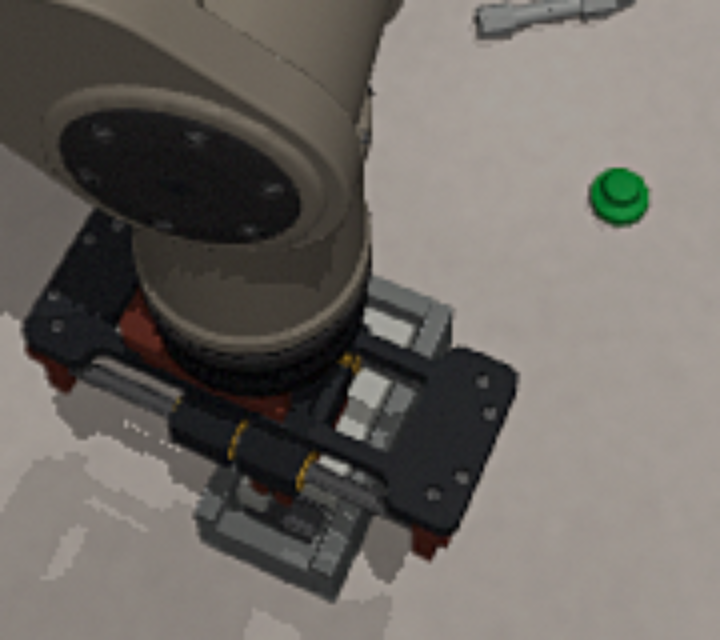

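The side view shows the closed fingertips at about (270,490), above the press end inside the pocket outline. Next I press slowly.

Call:
{"name": "servo_tool", "arguments": {
  "series": [
    [0,0.03,0,0.1,0,0,0],
    [0,0.03,0,0.15,0,0,0],
    [0,0.03,0,0.165,0,0,0],
    [0,0.03,0,0.18,0,0,0],
    [0,0.03,0,0.19,0,0,0],
    [0,0.03,0,0.2,0,0,0],
    [0,0.03,0,0.2,0,0,0]
  ]
}}

```text
time_s: 2.07
position: [0.537, -0.3285, 0.2154]
eef_rot: [0.872, 0.49, -0.001, 0.001]
ft_force: [-2.9, -2.3, 3.5]
opening: 0.004
```

```bash
python3 -c "
from h import *
row(blk(-.039,0,.03),rot(BY))
"
```

```text
row [ 0.002 -0.004  0.023] [ 0.001  0.005 -0.013] t 2.07 tip now [ 0.5369 -0.329   0.0335]
```

Call:
{"name": "servo_tool", "arguments": {
  "series": [
    [0,0,0,0.01,0,0,0],
    [0,0,0,0.02,0,0,0],
    [0,0,0,0.025,0,0,0],
    [0,0,0,0.025,0,0,0]
  ]
}}

```text
time_s: 2.4
position: [0.537, -0.3286, 0.2133]
eef_rot: [0.872, 0.49, -0.001, 0.001]
ft_force: [-8.5, -0.5, 18.5]
opening: 0.007
```

```bash
python3 -c "
from h import *
row(blk(-.039,0,.03),rot(BY))
im=imaging.get_image('side'); cv2.imwrite('pics/s2.png',cv2.resize(im[240:400,220:400,::-1],None,fx=4,fy=4))
"
```

```text
row [ 0.003 -0.005  0.009] [ 0.001  0.006 -0.013] t 2.4 tip now [ 0.5369 -0.3291  0.0313]
```

View pics/s2.png

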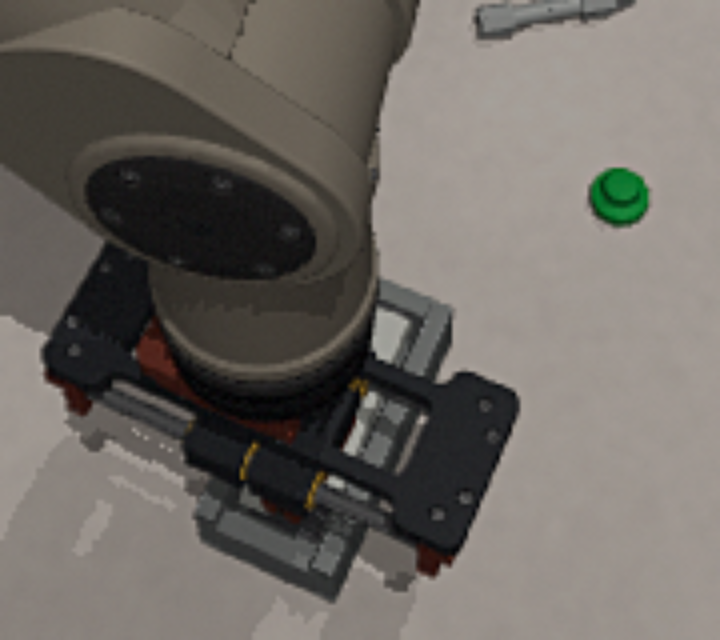

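Call:
{"name": "servo_tool", "arguments": {
  "series": [
    [0,0,0,0.01,0,0,0],
    [0,0,0,0.01,0,0,0]
  ]
}}

```text
time_s: 2.62
position: [0.5371, -0.3286, 0.213]
eef_rot: [0.872, 0.49, -0.001, 0.001]
ft_force: [-11.9, 0.8, 27.7]
opening: 0.004
```

```bash
python3 -c "
from h import *
row(blk(-.039,0,.03),rot(BY))
"
```

```text
row [ 0.002 -0.005  0.007] [ 0.002  0.006 -0.013] t 2.62 tip now [ 0.537  -0.3292  0.031 ]
```

It is at the stop: 28 N with no further sink. I back off and lift clear.

Call:
{"name": "servo_tool", "arguments": {
  "series": [
    [0,0,0,-0.1,0,0,0],
    [0.3,-0.4,0,-0.6,0,0,0],
    [0.7,-1,0,-1,0,0,0],
    [0.7,-1,0,-1,0,0,0],
    [0.7,-1,0,-1,0,0,0],
    [0.7,-1,0,-1,0,0,0],
    [0.7,-1,0,-1,0,0,0]
  ]
}}

```text
time_s: 3.2
position: [0.4561, -0.4623, 0.3653]
eef_rot: [0.874, 0.486, -0.0, 0.006]
ft_force: [-0.1, -1.0, 1.0]
opening: 0.423
```

```bash
python3 -c "
from h import *
im=imaging.get_image('side'); cv2.imwrite('pics/s3.png',cv2.resize(im[280:400,240:360,::-1],None,fx=5,fy=5))
im=imaging.get_image('top'); cv2.imwrite('pics/t3.png',cv2.resize(im[185:255,390:480,::-1],None,fx=8,fy=8,interpolation=2))
for p in [(-.01-0.0+ .06*.946-.008*.324,y,.03+.06*.324+.008*.946) for y in(.02,-.02)]: print(proj('side',blk(*p)),proj('top',blk(*p)))
o=ctrl.get_obs(); print(o['time_s'],o['opening'])
"
```

```text
[301.98822313 310.39092608] [418.1819544  217.33967203]
[322.23309631 318.78392063] [427.12803571 202.82776784]
3.3 0.5085657121402047
```

View pics/s3.png

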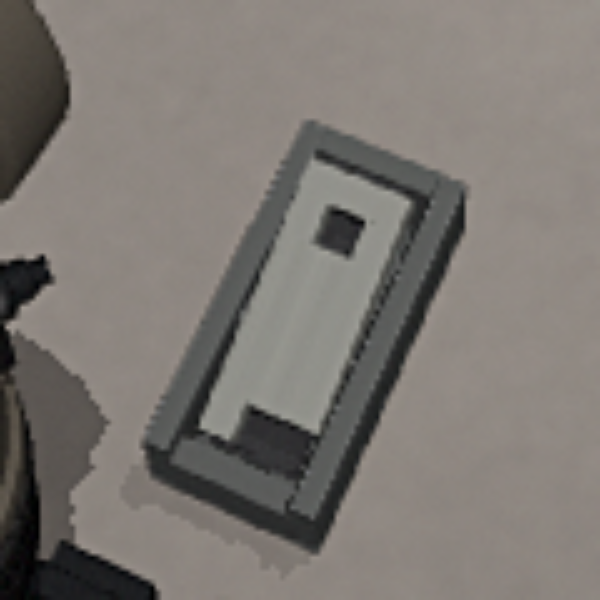

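View pics/t3.png

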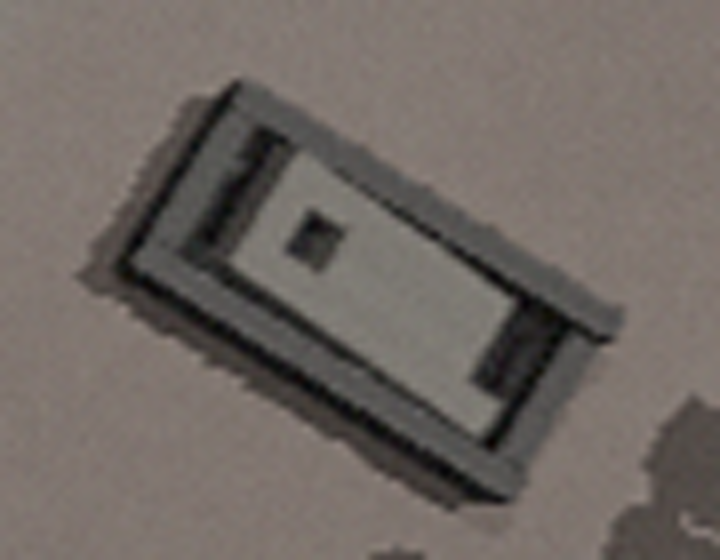

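The link is fully tipped. Its raised edge is at (428,204)–(419,218) in the top view and (302,312)–(322,321) in the side view, about 1.5 mm off the prediction. Next I plan the tilted grasp.

```bash
python3 -c "
from h import *
row(blk(.02,0,.13),rot(BY,.3))
"
```

```text
row [ 1.035 -0.007  0.378] [ 0.009  0.602 -0.015] t 3.3 tip now [ 0.4596 -0.4567  0.1787]
```

Call:
{"name": "servo_tool", "arguments": {
  "series": [
    [0.7,0.99,0,0.37,0,0.6,-0.02],
    [0.7,0.99,0,0.37,0,0.6,-0.02],
    [0.7,0.99,0,0.37,0,0.6,-0.02],
    [0.7,0.99,0,0.37,0,0.6,-0.02],
    [0.7,0.99,0,0.37,0,0.6,-0.02],
    [0.7,0.99,0,0.37,0,0.6,-0.02],
    [0.7,0.99,0,0.37,0,0.6,-0.02]
  ]
}}

```text
time_s: 3.88
position: [0.5374, -0.3268, 0.3028]
eef_rot: [0.859, 0.49, 0.13, -0.074]
ft_force: [-1.1, -1.0, -0.5]
opening: 0.701
```

```bash
python3 -c "
from h import *
row(blk(.0375,0,.0435),rot(BY,.3)); print(ctrl.get_obs()['joints'])
"
```

```text
row [-0.032  0.     0.586] [-0.004  0.     0.014] t 3.88 tip now [ 0.5648 -0.2805  0.1289]
[ 0.76559612  0.54356533 -0.3349195   1.74035819 -0.16822297  0.87233956
  0.0518821 ]
```

Call:
{"name": "servo_tool", "arguments": {
  "series": [
    [0.7,-0.03,0,0.2,0,0,0.01],
    [0.7,-0.03,0,0.4,0,0,0.01],
    [0.7,-0.03,0,0.52,0,0,0.01],
    [0.7,-0.03,0,0.56,0,0,0.01],
    [0.7,-0.03,0,0.58,0,0,0.01],
    [0.7,-0.03,0,0.58,0,0,0.01]
  ]
}}

```text
time_s: 4.38
position: [0.5482, -0.3101, 0.2192]
eef_rot: [0.861, 0.487, 0.13, -0.073]
ft_force: [0.6, 0.6, 0.6]
opening: 0.697
```

```bash
python3 -c "
from h import *
row(blk(.0375,0,.0435),rot(BY,.3))
im=imaging.get_image('side'); cv2.imwrite('pics/s4.png',cv2.resize(im[240:400,220:400,::-1],None,fx=4,fy=4))
"
```

```text
row [ 0.006 -0.005  0.015] [0.001 0.001 0.   ] t 4.38 tip now [ 0.5759 -0.2641  0.0453]
```

View pics/s4.png

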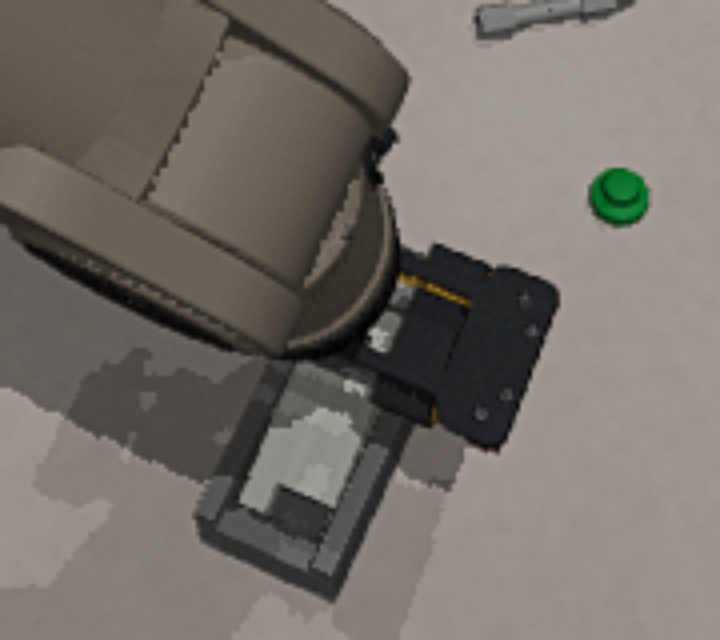

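The arm hides the fingers in this view, but the link is still tipped in place. I close, using the opening and force readings to confirm the grip.

Call:
{"name": "servo_tool", "arguments": {
  "series": [
    [0.7,0.005,0,0.012,0,0,0],
    [0.4,0.005,0,0.012,0,0,0],
    [0.3,0.005,0,0.012,0,0,0],
    [0.3,0.005,0,0.012,0,0,0],
    [0.3,0.005,0,0.012,0,0,0],
    [0.3,0.005,0,0.012,0,0,0],
    [0.3,0.005,0,0.012,0,0,0],
    [0.3,0.005,0,0.012,0,0,0]
  ],
  "squeeze": 45
}}

```text
time_s: 5.1
position: [0.549, -0.3084, 0.2177]
eef_rot: [0.86, 0.487, 0.13, -0.073]
ft_force: [-1.5, -1.4, 3.0]
opening: 0.45
```

Gripped at an opening of 0.45, about 39.6 mm, which matches the 40 mm link. Lift straight up.

Call:
{"name": "servo_tool", "arguments": {
  "series": [
    [0.3,0.03,0,-0.1,0,0,0],
    [0.3,0.07,0,-0.24,0,0,0],
    [0.3,0.15,0,-0.5,0,0,0],
    [0.3,0.24,0,-0.76,0,0,0],
    [0.3,0.29,0,-0.95,0,0,0],
    [0.3,0.29,0,-0.95,0,0,0],
    [0.3,0.29,0,-0.95,0,0,0]
  ]
}}

```text
time_s: 5.68
position: [0.5489, -0.3088, 0.368]
eef_rot: [0.86, 0.488, 0.131, -0.072]
ft_force: [0.1, 0.7, -2.0]
opening: 0.449
```

```bash
python3 -c "
from h import *
o=ctrl.get_obs(); print(o['opening'],o['position'],o['ft_force'])
for n in('side','top'):
  im=imaging.get_image(n); cv2.imwrite('pics/%s5.png'%n,im[:,:,::-1])
"
```

```text
0.44947613710516215 [ 0.54889404 -0.30882172  0.36804701] [ 0.05066489  0.65975138 -2.0438082 ]
```

View pics/side5.png

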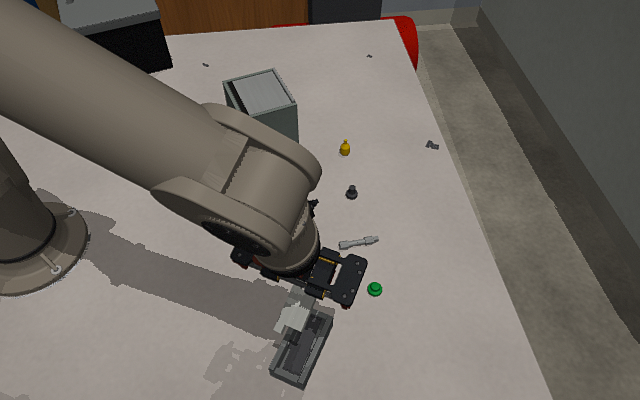

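View pics/top5.png

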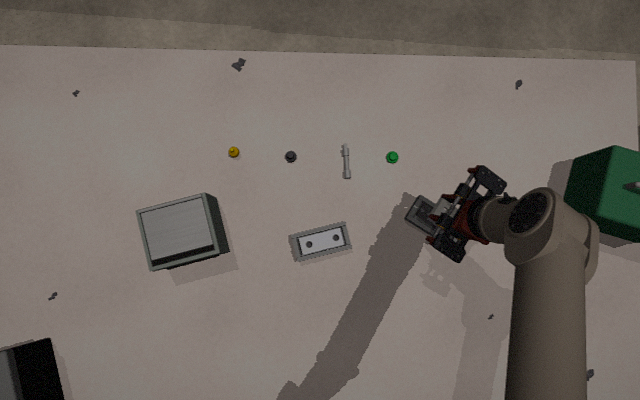

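The link hangs in the gripper, its tail visible at (292,320) in the side view, and the block is empty. Next I swing to the bin.

```bash
cat >> h.py <<'E'
def path(p,r,tip=.182):
    row(p,r,tip)
E
python3 -c "
from h import *
T=blk(-.018,.040,.23,KC,KY); print(T); row(T,rot(KY+np.pi/2))
"
```

```text
[0.4861141  0.32339641 0.23      ]
row [ 3.341 -2.52   0.71 ] [ 0.245 -0.566 -1.654] t 5.78 tip now [ 0.5752 -0.2622  0.191 ]
```

Call:
{"name": "servo_tool", "arguments": {
  "series": [
    [0.3,1,-0.755,0.21,0.08,-0.19,-0.55],
    [0.3,1,-0.755,0.21,0.08,-0.19,-0.55],
    [0.3,1,-0.755,0.21,0.08,-0.19,-0.55],
    [0.3,1,-0.755,0.21,0.08,-0.19,-0.55],
    [0.3,1,-0.755,0.21,0.08,-0.19,-0.55],
    [0.3,1,-0.755,0.21,0.08,-0.19,-0.55]
  ]
}}

```text
time_s: 6.28
position: [0.529, -0.1128, 0.3793]
eef_rot: [0.786, 0.61, 0.088, -0.052]
ft_force: [-0.2, -1.1, -1.9]
opening: 0.451
```

```bash
python3 -c "
from h import *
T=blk(-.018,.040,.23,KC,KY); row(T,rot(KY+np.pi/2))
"
```

```text
row [ 2.735 -1.002  0.314] [ 0.16  -0.381 -1.085] t 6.28 tip now [ 0.5426 -0.0784  0.2011]
```

Call:
{"name": "servo_tool", "arguments": {
  "series": [
    [0.3,1,-0.37,0.11,0.06,-0.14,-0.4],
    [0.3,1,-0.37,0.11,0.06,-0.14,-0.4],
    [0.3,1,-0.37,0.11,0.06,-0.14,-0.4],
    [0.3,1,-0.37,0.11,0.06,-0.14,-0.4],
    [0.3,1,-0.37,0.11,0.06,-0.14,-0.4]
  ]
}}

```text
time_s: 6.7
position: [0.5137, 0.0476, 0.392]
eef_rot: [0.723, 0.688, 0.056, -0.033]
ft_force: [-0.4, 0.3, -1.4]
opening: 0.452
```

```bash
python3 -c "
from h import *
T=blk(-.018,.040,.23,KC,KY); row(T,rot(KY+np.pi/2))
"
```

```text
row [ 1.83  -0.273  0.092] [ 0.103 -0.242 -0.683] t 6.7 tip now [0.5203 0.0704 0.2115]
```

Call:
{"name": "servo_tool", "arguments": {
  "series": [
    [0.3,0.95,-0.14,0.05,0.06,-0.14,-0.4],
    [0.3,0.95,-0.14,0.05,0.06,-0.14,-0.4],
    [0.3,0.95,-0.14,0.05,0.06,-0.14,-0.4],
    [0.3,0.95,-0.14,0.05,0.06,-0.14,-0.4],
    [0.3,0.95,-0.14,0.05,0.06,-0.14,-0.4]
  ]
}}

```text
time_s: 7.12
position: [0.5013, 0.1883, 0.4011]
eef_rot: [0.652, 0.757, 0.023, -0.014]
ft_force: [-0.3, -0.5, -1.5]
opening: 0.45
```

```bash
python3 -c "
from h import *
T=blk(-.018,.040,.23,KC,KY); row(T,rot(KY+np.pi/2))
"
```

```text
row [ 0.908  0.035 -0.025] [ 0.042 -0.1   -0.288] t 7.12 tip now [0.503  0.198  0.2194]
```

Call:
{"name": "servo_tool", "arguments": {
  "series": [
    [0.3,0.91,0.03,-0.03,0.04,-0.1,-0.29],
    [0.3,0.91,0.03,-0.03,0.04,-0.1,-0.29],
    [0.3,0.91,0.03,-0.03,0.04,-0.1,-0.29],
    [0.3,0.91,0.03,-0.03,0.04,-0.1,-0.29],
    [0.3,0.91,0.03,-0.03,0.04,-0.1,-0.29],
    [0.3,0.91,0.03,-0.03,0.04,-0.1,-0.29]
  ]
}}

```text
time_s: 7.62
position: [0.4882, 0.3178, 0.4116]
eef_rot: [0.599, 0.801, -0.001, 0.002]
ft_force: [0.0, -1.3, -0.9]
opening: 0.448
```

```bash
python3 -c "
from h import *
T=blk(-.018,.040,.16,KC,KY); row(T,rot(KY+np.pi/2)); print(ctrl.get_obs()['joints'])
for n in('side','top'):
  im=imaging.get_image(n); cv2.imwrite('pics/%s6.png'%n,im[:,:,::-1])
a=cv2.imread('pics/side6.png')[30:200,150:350]; b=cv2.imread('pics/top6.png')[130:330,80:300]
cv2.imwrite('pics/s6z.png',cv2.resize(a,None,fx=4,fy=3.5)); cv2.imwrite('pics/t6z.png',cv2.resize(b,None,fx=3,fy=3))
"
```

```text
row [ 0.042 -0.003  0.464] [-0.001  0.009 -0.014] t 7.62 tip now [0.4884 0.317  0.2296]
[-0.18575805  0.39042391 -0.64172941  1.74029356  0.26290693  1.09963479
 -0.62640709]
```

View pics/s6z.png

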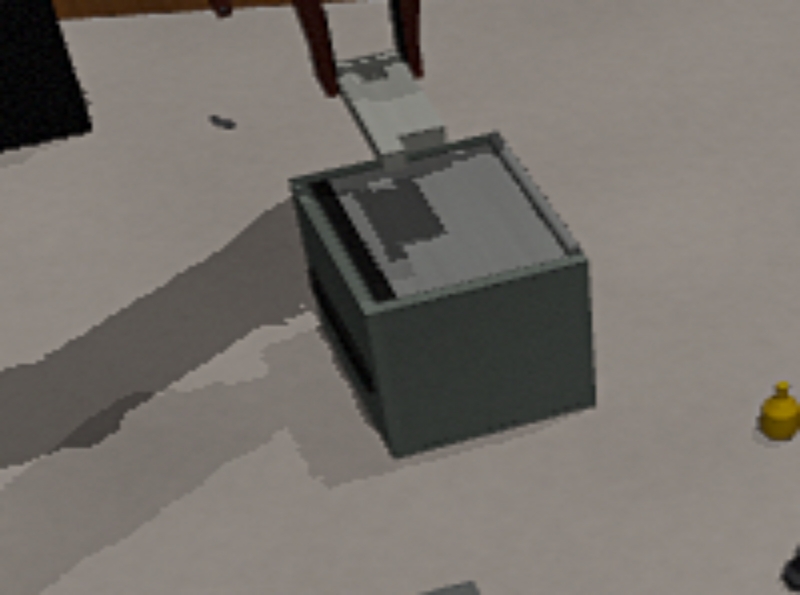

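View pics/t6z.png

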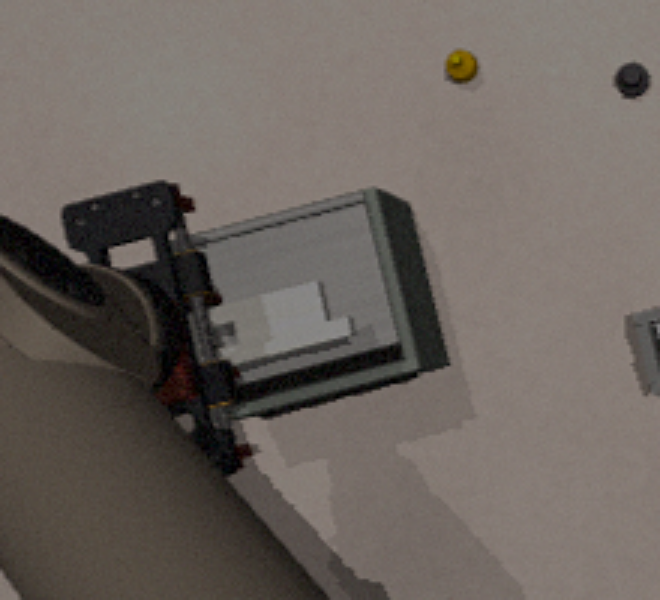

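The link is held level over the flap, with the prong end at about (197,242) in the top view. I'll check its position in the bin frame.

```bash
python3 -c "
from h import *
for z in(.232,.24):
  for uv in[(352,340),(325,282)]:
    p=onz('top',(80+uv[0]/3,130+uv[1]/3),z); print(R.from_euler('z',-KY).apply(p-KC))
o=ctrl.get_obs(); print(R.from_euler('z',-KY).apply(o['position']-KC))
"
```

```text
[-0.04263297 -0.05708651  0.232     ]
[-0.00092277 -0.04918908  0.232     ]
[-0.04311291 -0.05884642  0.24      ]
[-0.001727   -0.05101039  0.24      ]
[-0.01743744  0.03243748  0.41196809]
```

Call:
{"name": "servo_tool", "arguments": {
  "series": [
    [0.3,0.05,0.02,0.2,0,0,-0.01],
    [0.3,0.05,0.02,0.4,0,0,-0.01],
    [0.3,0.05,0.02,0.5,0,0,-0.01],
    [0.3,0.05,0.02,0.55,0,0,-0.01],
    [0.3,0.05,0.02,0.6,0,0,-0.01],
    [0.3,0.05,0.02,0.65,0,0,-0.01],
    [0.3,0.05,0.02,0.7,0,0,-0.01],
    [0.3,0.05,0.02,0.7,0,0,-0.01]
  ],
  "squeeze": 55
}}

```text
time_s: 8.38
position: [0.4897, 0.3258, 0.3081]
eef_rot: [0.598, 0.802, 0.0, 0.003]
ft_force: [1.0, -1.8, 3.2]
opening: 0.452
```

```bash
python3 -c "
from h import *
T=blk(-.0145,.040,.072,KC,KY); row(T,rot(KY+np.pi/2))
im=imaging.get_image('side'); a=im[30:200,150:350,::-1]; cv2.imwrite('pics/s7z.png',cv2.resize(a,None,fx=4,fy=3.5))
"
```

```text
row [-0.007 -0.005  0.361] [ 0.007  0.009 -0.006] t 8.38 tip now [0.4905 0.3252 0.1261]
```

View pics/s7z.png

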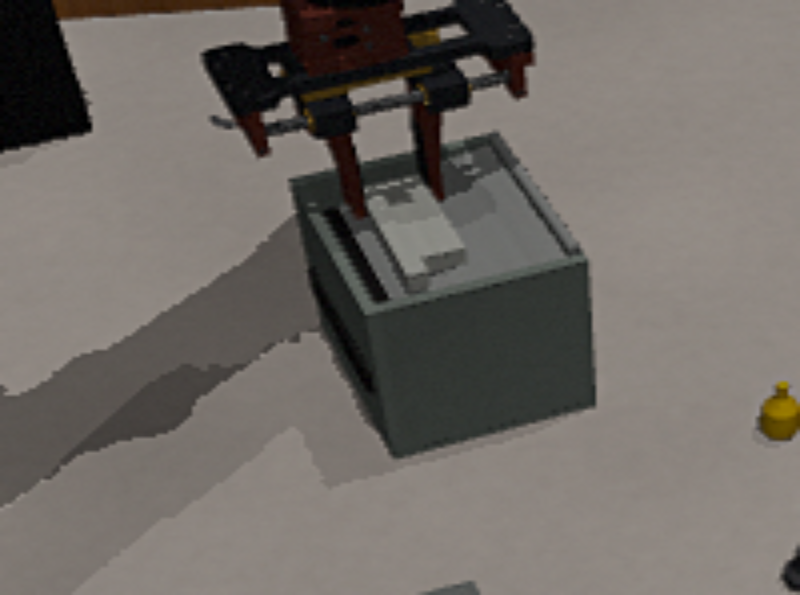

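The link sits flat on the flap at (420,235), and the fingers are clear of the rim. I push on down.

Call:
{"name": "servo_tool", "arguments": {
  "series": [
    [0.3,0,0,0.06,0,0,0],
    [0.3,0,0,0.11,0,0,0],
    [0.3,0,0,0.16,0,0,0],
    [0.3,0,0,0.2,0,0,0],
    [0.3,0,0,0.24,0,0,0],
    [0.3,0,0,0.24,0,0,0]
  ]
}}

```text
time_s: 8.93
position: [0.4887, 0.3273, 0.2721]
eef_rot: [0.597, 0.802, 0.001, 0.002]
ft_force: [-1.4, 0.1, 4.5]
opening: 0.451
```

```bash
python3 -c "
from h import *
T=blk(-.0145,.040,.072,KC,KY); row(T,rot(KY+np.pi/2))
im=imaging.get_image('side'); a=im[30:200,150:350,::-1]; cv2.imwrite('pics/s8z.png',cv2.resize(a,None,fx=4,fy=3.5))
"
```

```text
row [-0.02  -0.001  0.121] [ 0.006  0.004 -0.003] t 8.93 tip now [0.4893 0.3271 0.0901]
```

View pics/s8z.png

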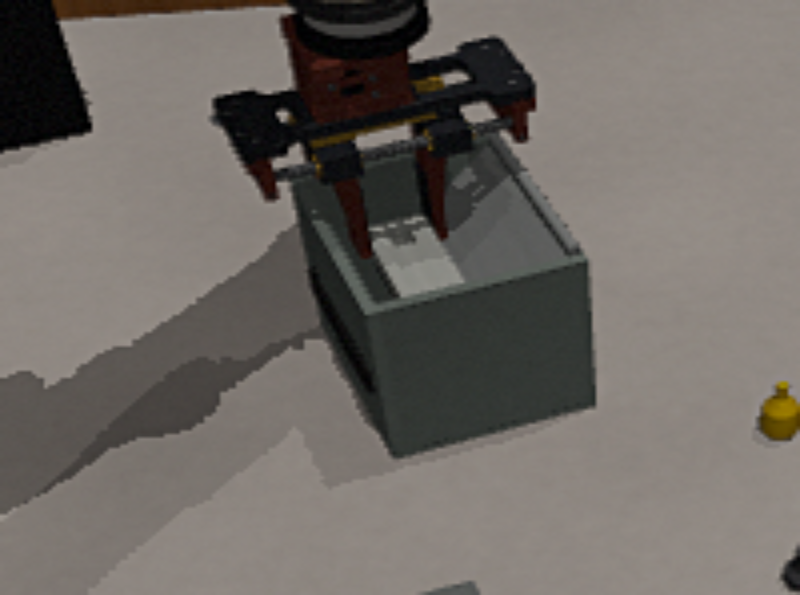

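Call:
{"name": "servo_tool", "arguments": {
  "series": [
    [0.3,-0.01,0,0.05,0,0,0],
    [0.3,-0.01,0,0.1,0,0,0],
    [0.3,-0.01,0,0.12,0,0,0],
    [0.3,-0.01,0,0.12,0,0,0]
  ]
}}

```text
time_s: 9.32
position: [0.4889, 0.3254, 0.2541]
eef_rot: [0.597, 0.802, -0.0, 0.002]
ft_force: [-4.1, -0.6, 3.3]
opening: 0.449
```

Call:
{"name": "servo_tool", "arguments": {
  "series": [
    [0.5,0,0,0,0,0,0],
    [0.58,0,0,0,0,0,0],
    [0.58,0,0,0,0,0,0],
    [0.58,0,0,0,0,0,0],
    [0.58,0,0,0,0,0,0]
  ]
}}

```text
time_s: 9.73
position: [0.4874, 0.3247, 0.2533]
eef_rot: [0.597, 0.802, -0.002, 0.001]
ft_force: [-7.2, -0.0, 0.3]
opening: 0.582
```

```bash
python3 -c "
from h import *
T=blk(-.0145,.040,.072,KC,KY); row(T,rot(KY+np.pi/2))
im=imaging.get_image('side'); a=im[30:200,150:350,::-1]; cv2.imwrite('pics/s9z.png',cv2.resize(a,None,fx=4,fy=3.5))
"
```

```text
row [-0.006  0.012 -0.005] [-0.006  0.009 -0.002] t 9.73 tip now [0.4872 0.3238 0.0713]
```

View pics/s9z.png

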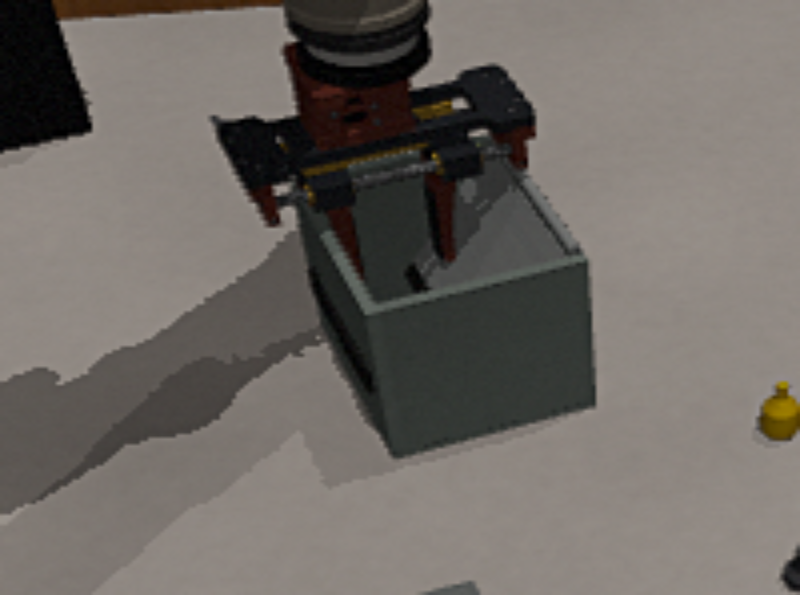

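The link has dropped below the flap edge and is no longer between the fingers. I retract straight up.

Call:
{"name": "servo_tool", "arguments": {
  "series": [
    [0.58,0,0,-0.2,0,0,0],
    [0.58,0,0,-0.4,0,0,0],
    [0.58,0,0,-0.65,0,0,0],
    [0.58,0,0,-0.9,0,0,0],
    [0.4,0,0,-1,0,0,0],
    [0.2,0,0,-1,0,0,0],
    [0,0,0,-1,0,0,0]
  ]
}}

```text
time_s: 10.37
position: [0.4893, 0.3252, 0.4051]
eef_rot: [0.597, 0.802, 0.001, 0.003]
ft_force: [-0.5, -0.6, -0.7]
opening: 0.391
```

```bash
python3 -c "
from h import *
# cradle press: +x end. level top z=.024, lip 28
row(blk(.042,0,.12),rot(BY))
for n in('side','top'):
  im=imaging.get_image(n); cv2.imwrite('pics/%s10.png'%n,im[:,:,::-1])
a=cv2.imread('pics/side10.png')[30:200,150:350]; b=cv2.imread('pics/top10.png')[130:330,80:300]
cv2.imwrite('pics/s10z.png',cv2.resize(a,None,fx=4,fy=3.5)); 
b=cv2.imread('pics/top10.png')[185:255,390:480]; cv2.imwrite('pics/t10z.png',cv2.resize(b,None,fx=8,fy=8,interpolation=2))
"
```

```text
row [-3.896 -0.548  0.698] [0.012 0.002 1.662] t 10.37 tip now [0.4903 0.3248 0.2231]
```

View pics/s10z.png

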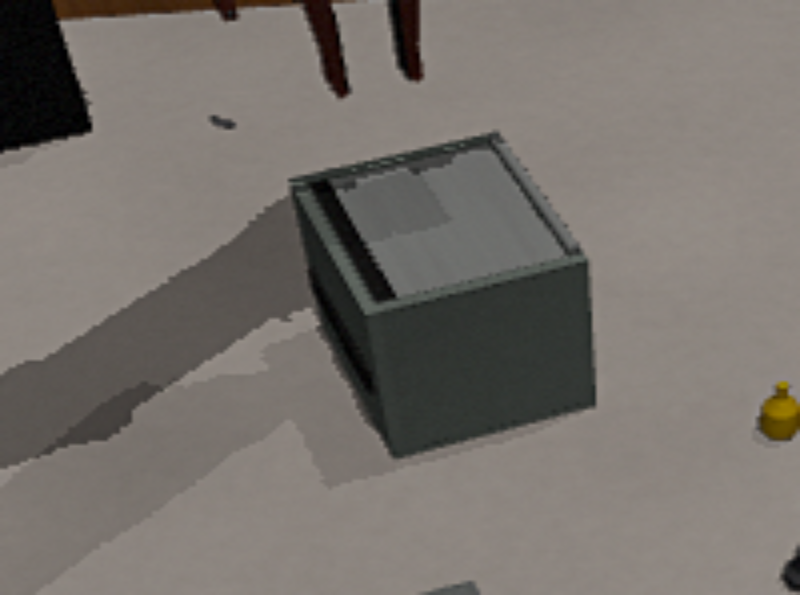

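View pics/t10z.png

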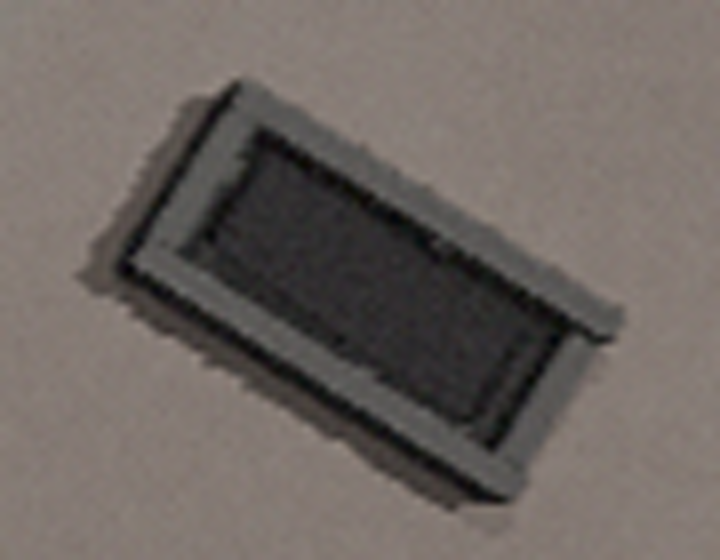

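The flap is shut and flat over the link. The empty cradle is dark and still tipped in block_b. I go back to level it.

Call:
{"name": "servo_tool", "arguments": {
  "series": [
    [0,-1,-0.14,0,0,0,0.45],
    [0,-1,-0.14,0,0,0,0.45],
    [0,-1,-0.14,0,0,0,0.45],
    [0,-1,-0.14,0,0,0,0.45],
    [0,-1,-0.14,0,0,0,0.45]
  ]
}}

```text
time_s: 10.88
position: [0.5131, 0.1685, 0.4025]
eef_rot: [0.687, 0.727, -0.003, 0.003]
ft_force: [0.0, 0.1, -0.6]
opening: 0.005
```

```bash
python3 -c "
from h import *
row(blk(.034,0,.12),rot(BY))"
```

```text
row [-2.905  0.243  0.692] [0.004 0.015 1.194] t 10.88 tip now [0.5132 0.1671 0.2205]
```

Call:
{"name": "servo_tool", "arguments": {
  "series": [
    [0,-1,0.08,0,0,0,0.45],
    [0,-1,0.08,0,0,0,0.45],
    [0,-1,0.08,0,0,0,0.45],
    [0,-1,0.08,0,0,0,0.45],
    [0,-1,0.08,0,0,0,0.45]
  ]
}}

```text
time_s: 11.3
position: [0.5341, 0.0201, 0.4033]
eef_rot: [0.764, 0.645, -0.002, 0.002]
ft_force: [0.5, 0.2, 0.6]
opening: 0.002
```

```bash
python3 -c "
from h import *
row(blk(.034,0,.12),rot(BY))"
```

```text
row [-1.828  0.581  0.686] [0.004 0.01  0.745] t 11.3 tip now [0.5342 0.0191 0.2213]
```

Call:
{"name": "servo_tool", "arguments": {
  "series": [
    [0,-1,0.32,0,0,0,0.4],
    [0,-1,0.32,0,0,0,0.4],
    [0,-1,0.32,0,0,0,0.4],
    [0,-1,0.32,0,0,0,0.4],
    [0,-1,0.32,0,0,0,0.4]
  ]
}}

```text
time_s: 11.72
position: [0.5573, -0.136, 0.4039]
eef_rot: [0.825, 0.566, -0.001, 0.002]
ft_force: [0.0, -0.1, -0.0]
opening: 0.006
```

```bash
python3 -c "
from h import *
row(blk(.034,0,.12),rot(BY))"
```

```text
row [-0.761  0.414  0.684] [0.006 0.009 0.345] t 11.72 tip now [ 0.5574 -0.1369  0.2219]
```

Call:
{"name": "servo_tool", "arguments": {
  "series": [
    [0,-0.76,0.41,0.1,0,0,0.34],
    [0,-0.76,0.41,0.3,0,0,0.34],
    [0,-0.76,0.41,0.68,0,0,0.34],
    [0,-0.76,0.41,0.68,0,0,0.34],
    [0,-0.76,0.41,0.68,0,0,0.34],
    [0,-0.76,0.41,0.68,0,0,0.34]
  ]
}}

```text
time_s: 12.22
position: [0.5739, -0.2578, 0.2997]
eef_rot: [0.868, 0.497, -0.002, -0.001]
ft_force: [-1.1, 0.7, 0.1]
opening: 0.002
```

```bash
python3 -c "
from h import *
row(blk(.034,0,.03),rot(BY))"
```

```text
row [-0.042  0.029  0.585] [-0.008  0.004  0.02 ] t 12.22 tip now [ 0.5732 -0.2577  0.1177]
```

Call:
{"name": "servo_tool", "arguments": {
  "series": [
    [0,-0.04,0.03,0.15,0,0,0.02],
    [0,-0.04,0.03,0.3,0,0,0.02],
    [0,-0.04,0.03,0.42,0,0,0.02],
    [0,-0.04,0.03,0.46,0,0,0.02],
    [0,-0.04,0.03,0.5,0,0,0.02],
    [0,-0.04,0.03,0.54,0,0,0.02],
    [0,-0.04,0.03,0.57,0,0,0.02],
    [0,-0.04,0.03,0.59,0,0,0.02],
    [0,-0.04,0.03,0.59,0,0,0.02]
  ]
}}

```text
time_s: 12.97
position: [0.5767, -0.265, 0.2159]
eef_rot: [0.87, 0.493, 0.001, 0.002]
ft_force: [0.2, 0.2, 0.5]
opening: 0.006
```

```bash
python3 -c "
from h import *
row(blk(.034,0,.024),rot(BY))"
```

```text
row [-0.011 -0.014  0.066] [0.01  0.    0.004] t 12.97 tip now [ 0.5775 -0.2654  0.0339]
```

Call:
{"name": "servo_tool", "arguments": {
  "series": [
    [0,0,0,0.01,0,0,0],
    [0,0,0,0.02,0,0,0],
    [0,0,0,0.03,0,0,0],
    [0,0,0,0.04,0,0,0],
    [0,0,0,0.04,0,0,0],
    [0,0,0,0.04,0,0,0]
  ]
}}

```text
time_s: 13.47
position: [0.5763, -0.2654, 0.2095]
eef_rot: [0.87, 0.493, 0.001, 0.002]
ft_force: [0.4, -0.1, -0.0]
opening: 0.005
```

```bash
python3 -c "
from h import *
row(blk(.034,0,.024),rot(BY)); print(ctrl.get_obs()['ft_force'])"
```

```text
row [-0.007 -0.012  0.023] [0.008 0.001 0.003] t 13.47 tip now [ 0.5769 -0.2658  0.0275]
[ 0.40773172 -0.06963678 -0.02537186]
```

Call:
{"name": "servo_tool", "arguments": {
  "series": [
    [0,0,0,0.01,0,0,0],
    [0,0,0,0.02,0,0,0],
    [0,0,0,0.03,0,0,0],
    [0,0,0,0.03,0,0,0],
    [0,0,0,0.03,0,0,0]
  ]
}}

```text
time_s: 13.88
position: [0.5763, -0.2655, 0.2062]
eef_rot: [0.87, 0.493, 0.001, 0.002]
ft_force: [-3.9, 1.4, 11.1]
opening: 0.004
```

```bash
python3 -c "
from h import *
row(blk(.034,0,.024),rot(BY)); print(ctrl.get_obs()['ft_force'])
for n in('side','top'):
  im=imaging.get_image(n); cv2.imwrite('pics/%s11.png'%n,im[:,:,::-1])
a=cv2.imread('pics/side11.png')[240:400,220:400]; cv2.imwrite('pics/s11z.png',cv2.resize(a,None,fx=4,fy=3.7))
"
```

```text
row [-0.006 -0.013  0.001] [0.008 0.002 0.002] t 13.88 tip now [ 0.5769 -0.2661  0.0242]
[-3.86069749  1.3843121  11.07980317]
```

View pics/s11z.png

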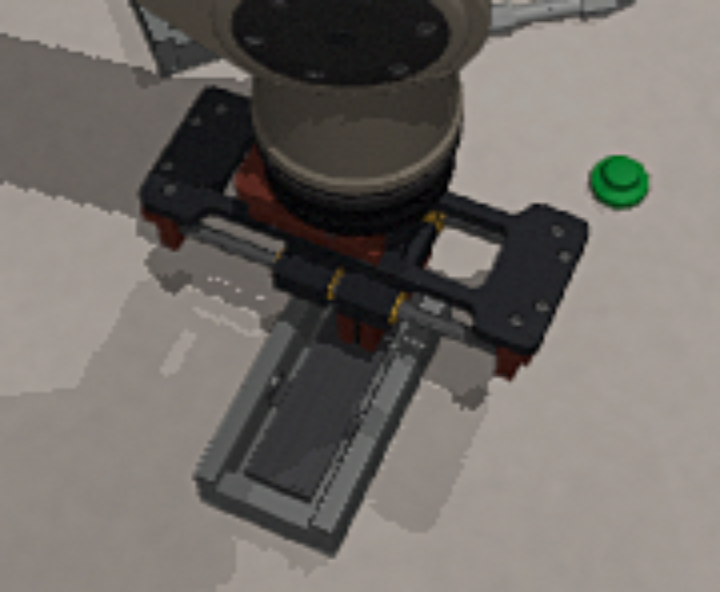

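Firm stop at tip height 24.2 mm with 11 N, which is the stated level cradle height of 24 mm. I retract.

Call:
{"name": "servo_tool", "arguments": {
  "series": [
    [0,0,0,-0.1,0,0,0],
    [0,0,0,-0.4,0,0,0],
    [0,-0.5,0,-0.8,0,0,0],
    [0,-1,0,-1,0,0,0],
    [0,-1,0,-1,0,0,0],
    [0,-1,0,-1,0,0,0],
    [0,-1,0,-1,0,0,0]
  ]
}}

```text
time_s: 14.57
position: [0.495, -0.4004, 0.3585]
eef_rot: [0.872, 0.489, -0.0, 0.005]
ft_force: [-0.5, -2.1, 0.8]
opening: 0.004
```

Call:
{"name": "servo_tool", "arguments": {
  "series": [
    [0,-1,0,0,0,0,0],
    [0,-1,0,0,0,0,0],
    [0,-1,0,0,0,0,0],
    [0,-1,0,0,0,0,0],
    [0,-1,0,0,0,0,0],
    [0,-1,0,0,0,0,0]
  ]
}}

```text
time_s: 15.07
position: [0.4203, -0.5237, 0.3544]
eef_rot: [0.871, 0.492, 0.001, 0.001]
ft_force: [0.3, 1.1, -0.6]
opening: 0.006
```

```bash
python3 -c "
from h import *
print(ctrl.get_obs()['position'],ctrl.get_obs()['ft_force'])
for n in('side','top'):
  im=imaging.get_image(n); cv2.imwrite('pics/%s12.png'%n,im[:,:,::-1])
a=cv2.imread('pics/side12.png')[280:400,240:360]; b=cv2.imread('pics/top12.png')[185:255,390:480]
cv2.imwrite('pics/z12.png',np.hstack([cv2.resize(a,(400,400),interpolation=2),cv2.resize(b,(400,311),interpolation=2)[:311] if 0 else cv2.resize(b,(400,400),interpolation=2)]))
# level cradle top corners +x lip top z=.028, -x end
for x in(.053,-.053):
  for y in(.016,-.016):
    s=proj('side',blk(x,y,.028)); t=proj('top',blk(x,y,.028)); print(x,y,(s-[240,280])*400/120,(t-[390,185])*[400/90,400/70])
"
```

```text
[ 0.4203303  -0.52369683  0.35439479] [ 0.26483063  1.13633351 -0.57432246]
0.053 0.016 [221.31750092 113.80672869] [104.42653961 168.75472794]
0.053 -0.016 [273.67560039 135.57576489] [135.53136911 104.00465867]
-0.053 0.016 [136.17369507 286.61597366] [274.37768678 305.8349131 ]
-0.053 -0.016 [191.5544838  311.83092471] [305.26771971 240.51313941]
```

View pics/z12.png

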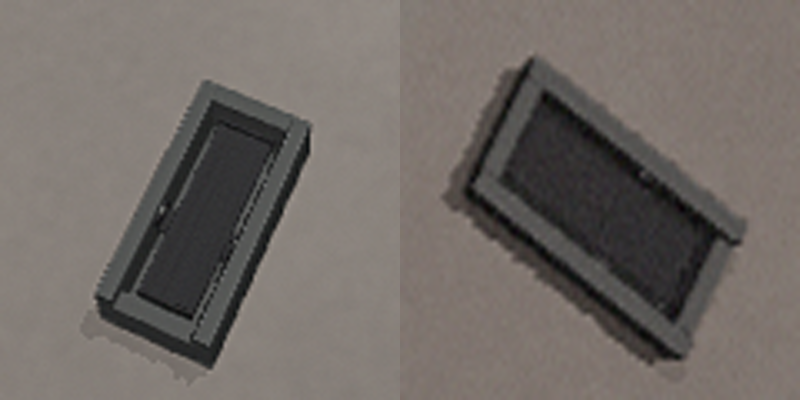

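View pics/top12.png

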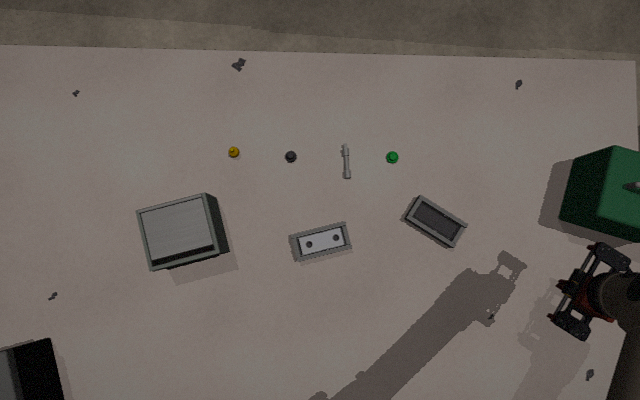

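In the last views the cradle lip ends are at about (218,122) and (140,293) in the left crop, within a few pixels of those projected for a level plate. The sound link (321,241), the bystanders and the shut flap are at their starting pixels. I hand in.

```bash
python3 -c "
from workcell import ctrl
print(ctrl.job_done())"
```

```text
the job is handed in; nothing more can be done
None
```

The broken link is in the scrap bin under the shut flap, the empty cradle is level again, and the job was handed in at about 15.2 s of the 59 s allowed. The hand-in gave no verdict.

**What I did:**
- I pressed the link at the thumb cut-out to its stop, reaching about 28 N with no further sink.
- I gripped the raised end and lifted it out. The jaws read about 39.6 mm, which fits the 40 mm link.
- I pushed it level down through the flap, let it go inside and drew the fingers out.
- I pressed the cradle back down until it stopped.

**Last checks:**
- **Flap and link:** the flap lay flat over the bin. I could not see the link under it. I only saw that it had left the fingers and dropped below the flap's edge before the flap closed.
- **Cradle:** it stopped firmly at 24.2 mm with 11 N (24 mm means level). Its ends were within about 8 enlarged pixels of where a level plate should appear. That is 2 to 3 camera pixels, within the camera calibration.
- **Sound link and bystanders:** all were at their starting pixels, and the arm stood clear of everything.

**What disagreed:**
- **Press force:** I read almost no force until just above level, where 1 to 4 N was expected. The cradle may have been partly lowered already, or the force was lost in the sensor noise.
- **Link position:** the link sat 1 to 4 mm from where I predicted, both tipped in its block and over the bin. That did no harm.

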